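# Set out the label bench for the next run

## Task

Set the label bench out for the next run: stack the blue-lidded box squarely on the grey-lidded box, its feet down in the recesses of the lid below, and stand the ink jar behind the grey-lidded box, centred on its back and about 4 cm clear of it. Lay the green tape roll flat on the bench to the left of the black tape dispenser, level with the middle of its side and about 4 cm clear of it, and the yellow roll squarely on top of the green one. Left and behind are as the robot sees them, measured square to the box's back or the dispenser's side; keep the jar upright, do not disturb the mug, stapler or marker pen, and let go of everything at the end.

Things in the scene. Friction and masses are not known exactly. Their poses are not given: they have to be found in the camera images.
- blue_box: Loose box, blue lid on a white tub: 64 mm (x) by 96 mm (y), straight sides, 44 mm high in all, 0.15 to 0.31 kg. Origin at the centre of its underside, level with the soles of its feet, z up. Four black feet 9 mm square, 5 mm high, at x = +-22, y = +-38 mm. Lid as on the grey-lidded box. It may be stacked either way round. Grip it across its 64 mm width.
- grey_box: Grey-lidded box, shape and size as the blue one, fixed to the bench. Origin at the centre of its underside; x points to its back, away from the robot (turned up to 0.2 rad), y left. Lid: four dark corner recesses 14 mm square, 4 mm deep (floor 40 mm above the origin) at x = +-22, y = +-38 mm. A box seated on it has its origin 40 mm above this one, with 2.5 mm play each way.
- ink_jar: Loose ink jar: amber, with a paper label and a red cap, 48 mm across, 60 mm high, 0.15 kg. Origin at the centre of its underside, z up. Centred behind the grey-lidded box with 4 cm clear, its axis stands 96 mm from that box's origin along the box's +x.
- dispenser: Black desk tape dispenser holding a clear roll, fixed to the bench: 110 mm long (x), 60 mm wide (y), 78 mm high. Origin at the centre of its underside, z up; its cutter end faces the robot, x points away from the robot (turned up to 0.2 rad), y to the left, out of its left side, which is 30 mm from the origin. With 4 cm clear, a roll's centre lies 98 mm from the origin along +y.
- green_roll: Loose roll of green tape lying flat: 56 mm across, 24 mm high, about 0.07 kg, with a grey-brown core seen on top. Origin at the centre of its underside, z up.
- yellow_roll: Loose roll of yellow tape lying flat, same size as the green one: 56 mm across, 24 mm high. Origin at the centre of its underside, z up.
- mug: Bystander: terracotta-coloured mug, 76 mm across, 85 mm high, handle on its +y side. Origin at the centre of its underside. Leave it alone.
- stapler: Bystander: red and black stapler lying along its x, 125 by 34 mm, 48 mm high. Origin at the centre of its underside. Leave it alone.
- marker: Bystander: black marker pen with a white cap lying along its x, 135 mm long, 18 mm thick. Origin on its underside, near mid-length. Leave it alone.
There are look-alikes about, which are no part of the job. There is more than one size of the blue_box; the one meant has the size given above.

How it is judged:
At the end, for the whole second after the job is handed in: Blue box in the grey lid's recesses: centred to 5 mm, turned < 0.08 rad, level. Jar upright 96 mm behind the grey box's centre, green roll flat 98 mm left of the dispenser's, each within 15 mm both ways. Yellow roll flat on the green, centred to 10 mm. All released, at rest (horizontal distance between blue_box and grey_box below 0.005 m and z of blue_box in the frame of grey_box between 0.0375 and 0.0425 m and angle between the x axis of blue_box and the x axis of grey_box, either way round below 0.08 rad and angle between blue_box's own z axis and vertical below 0.05 rad and x of ink_jar in the frame of grey_box between 0.081 and 0.111 m and y of ink_jar in the frame of grey_box between -0.015 and 0.015 m and height (world z) of each of ink_jar, green_roll below 0.004 m and angle between each of ink_jar, green_roll, yellow_roll's own z axis and vertical below 0.1 rad and y of green_roll in the frame of dispenser between 0.083 and 0.113 m and x of green_roll in the frame of dispenser between -0.015 and 0.015 m and horizontal distance between yellow_roll and green_roll below 0.01 m and z of yellow_roll in the frame of green_roll between 0.02 and 0.028 m and linear speed of each of blue_box, green_roll, yellow_roll, ink_jar below 0.02 m/s); the robot touches nothing.
It fails at once if the ink jar is tipped (more than 0.5 rad) (angle between ink_jar's own z axis and vertical above 0.5 rad).
It fails at once if the mug is disturbed (moved more than 25 mm) (distance of mug from where it was at the start of the episode above 0.025 m).
It fails at once if the stapler is disturbed (moved more than 25 mm) (distance of stapler from where it was at the start of the episode above 0.025 m).
It fails at once if the marker is disturbed (moved more than 25 mm) (distance of marker from where it was at the start of the episode above 0.025 m).
It also fails if it takes over 99 s, if anything falls off the work surface, if the arm or the gripper's body presses on something with over 40 N, if the wrist force passes 120 N, or if a joint passes its speed limit or range.

## Robot

A 6-joint arm with a two-finger parallel gripper is mounted at the origin on the work surface. World frame = base frame: x ahead of the robot, y to its left, z up, the work surface at z = 0. Lengths are in m, angles in rad, forces in N, time in s.
With the tool pointing down it reaches from about 0.375 to 0.9 m from the base axis. Payload 3.1 kg.
Tool frame: the origin (TCP) lies at the very end of the fingers, on their centre line; the grasp point (between the pads) lies 19 mm behind it; z points along the fingers, y is the line along which they close (so a half turn about z gives the same grasp; the last joint's range is limited). The gripper opens to 85 mm and grips with 20 to 120 N. Pads are 22 mm wide; open, the fingers measure 114 mm over their backs; the gripper's body (76 mm by 85 mm) begins 54 mm behind the grasp point. The pads swing forward as they close: fully open they stand 13 mm farther back than shut.
Start: joints at [-0.178, 0.527, 1.433, -0, 1.181, -0.178], TCP at [0.625, 0, 0.201] pointing down, gripper open.
Joint ranges: [-3.08, 3.08], [-0.75, 2.2], [0.22, 2.44], [-1.43, 4.57], [0, 2.65], [-2.85, 2.85]. Speed limits (rad/s): [2.79, 2.79, 3.14, 3.14, 3.14, 3.14].

## Interface

Orientations are given as a unit quaternion [w, x, y, z].
In Python, from bench import manip, viewer gives the robot as it stands. The module is installed in compiled form; this text tells all that it offers.
- The arm moves only by the shell command python3 -m creep 'ROWS' [FORCE]. ROWS is JSON, a list of rows, each an object with "hand": the opening, from 0 (shut) to 1 (fully open); "linear": the shift along the tool's x, y, z in cm, a list of three; "rotation": the turn, a rotation vector about the tool's x, y, z in degrees, a list of three. In form: [{"hand": hand, "linear": [x, y, z], "rotation": [ax, ay, az]}, ...]. A call has 1 to 5 rows; each row is the pose to reach, as a shift and turn from the pose commanded when the call began, along the tool's axes at that moment; what a row does not reach only later rows make up. A row lasts 1/8 s, in which the tool goes at most 62.5 mm and 10.7 degrees, less where a joint would pass 70% of its speed; a pose out of reach is approached as far as the arm can. A call with a gripper value outside its range is refused whole. The fingers move at their own pace and stop on an object; FORCE is the grip in N (left out, the last holds). Time passes only in rows, so rows that repeat a pose let the fingers close. It gives the time, the measured TCP pose, the force, the opening and the grip force at its end, in the units of the state.
- manip.read_state(): the state, without advancing time (a new reading comes with each control period).
- viewer.grab_frame(name): name is "scene" or "side" or "wrist"; returns (picture, depth): 480x640x3 uint8, blue, green, red; 480x640 float32, m along the optical axis (not along the pixel's ray), 0 where there is no reading.
- viewer.get_calibration(name): a dict with "K" (3x3 intrinsics, pixels), "k1" (the pictures are not rectified: a ray, as slopes to the right and down, at radius r is drawn at 1 + k1 r^2 times it, then the intrinsics apply), "world_to_cam" (4x4, takes a point from world to camera coordinates). Camera axes: x right, y up, looking along -z (the intrinsics and any distortion apply to the point x, -y, -z); pixel columns grow to the right and rows downward; lengths in m; the calibration is good to about 2 mm. A picture is of the moment at which its call begins: read the wrist's pose just before it. get_calibration takes no time and is no camera call; for the wrist camera it gives the pose at the moment of the call.
- manip.hand_in(): hands the job in; it is judged then, once.
The state is a dict: "t": time; "q": joint angles; "joint_vel": joint speeds; "tau": joint torques, N m; "eef_pos": TCP position; "orientation": TCP orientation; "ft_force": force on the tool from outside, world axes, zero at the start; "torque": the same for the moment, N m; "opening": finger opening in m; "grip_force": force on a finger pad.
Only numpy, scipy, OpenCV 4.12 (cv2) and the standard library are available. Lean on these libraries where they do the work, as an engineer would, in place of code of your own. Each camera call takes 0.05 s, during which the arm holds its last target. There are 200 camera calls.

## Working session

There is one attempt and no reset: what is moved stays moved. The work goes in short steps, Python scripts to look and compute and a shell command to move; the robot and the scene stay as the last step left them, time stands still between calls to the robot, and variables do not carry over. Pictures are saved under pics/ and viewed, at most 14 in all, crops included, and the job is handed in when it is done.

```bash
mkdir -p pics; cat > h.py <<'E'
import numpy as np, cv2
from bench import manip, viewer
from scipy.spatial.transform import Rotation as R
def grab(n):
    c=viewer.get_calibration(n); p,d=viewer.grab_frame(n)
    np.savez(f'{n}.npz',p=p,d=d,K=c['K'],k1=c['k1'],W=c['world_to_cam']); return p,d
def load(n): return np.load(f'{n}.npz')
def rays(f,uv):
    uv=np.atleast_2d(np.float64(uv)); K=f['K']
    a=np.c_[(uv[:,0]-K[0,2])/K[0,0],(uv[:,1]-K[1,2])/K[1,1]]; s=a.copy()
    for _ in range(20): s=a/(1+f['k1']*(s**2).sum(1,keepdims=True))
    return np.c_[s[:,0],-s[:,1],-np.ones(len(s))]
def at_z(f,uv,z):   # pixel -> world at plane z
    C=np.linalg.inv(f['W']); r=rays(f,uv)@C[:3,:3].T; o=C[:3,3]
    return o+r*((z-o[2])/r[:,2])[:,None]
def cloud(f):
    v,u=np.mgrid[:480,:640]; r=rays(f,np.c_[u.ravel(),v.ravel()])*f['d'].reshape(-1,1)
    C=np.linalg.inv(f['W']); P=(r@C[:3,:3].T+C[:3,3]).reshape(480,640,3); P[f['d']==0]=np.nan; return P
def state():
    s=manip.read_state(); return s
def shift(x,y,z,yaw=None):
    """cm shift in tool axes to world target, and turn about tool z"""
    s=state(); q=s['orientation']; r=R.from_quat([q[1],q[2],q[3],q[0]])
    d=r.inv().apply(np.array([x,y,z])-s['eef_pos'])*100
    ax=r.as_matrix()[:,1]; cur=np.degrees(np.arctan2(ax[1],ax[0]))
    print('shift cm',d.round(2),'tool y dir deg',round(cur,1), 'tool z',r.as_matrix()[:,2].round(3))
    if yaw is not None:
        e=(yaw-cur+90)%180-90; print('turn about tool z deg',-round(e,1))
E
python3 - <<'E'
from h import *
for n in ('scene','side','wrist'):
    p,d=grab(n); cv2.imwrite(f'pics/{n}0.png',p); P=cloud(load(n)); print(n,load(n)['W'].round(3).tolist(),load(n)['K'].tolist(),load(n)['k1'],np.nanmin(P[...,2]), (d==0).mean())
s=state(); print({k:np.round(v,3) for k,v in s.items()})
E
```

```text
scene [[0.295, 0.956, 0.008, -0.187], [-0.834, 0.253, 0.49, 0.449], [0.467, -0.151, 0.871, -1.54], [0.0, 0.0, 0.0, 1.0]] [[552.7383140426322, 0.0, 319.8424477261747], [0.0, 552.7383140426322, 230.44924846157002], [0.0, 0.0, 1.0]] -0.020479006717759006 -0.7764743911364285 0.00392578125
side [[0.766, -0.642, -0.018, -0.396], [0.472, 0.543, 0.694, -0.3], [-0.436, -0.54, 0.719, -0.773], [0.0, 0.0, 0.0, 1.0]] [[509.4459104671001, 0.0, 327.32429575493654], [0.0, 509.4459104671001, 235.63795796714928], [0.0, 0.0, 1.0]] -0.07404295504435199 -0.7713753713778974 0.003912760416666667
wrist [[1.0, -0.0, -0.003, -0.623], [-0.001, 0.954, -0.299, 0.038], [0.003, 0.299, 0.954, -0.381], [0.0, 0.0, 0.0, 1.0]] [[409.70519279533085, 0.0, 319.05090097124565], [0.0, 409.70519279533085, 235.10394712691942], [0.0, 0.0, 1.0]] -0.029255008197810954 -0.759484829691304 0.004000651041666667
{'t': np.float64(0.15), 'q': array([-0.178,  0.528,  1.434,  0.   ,  1.181, -0.178]), 'joint_vel': array([ 0.002, -0.   , -0.003,  0.001,  0.   , -0.001]), 'tau': array([ 1.0000e-03, -4.4274e+01, -1.7828e+01, -0.0000e+00,  6.0000e-03,
       -0.0000e+00]), 'eef_pos': array([0.624, 0.   , 0.2  ]), 'orientation': array([-0.001,  0.707,  0.707, -0.   ]), 'ft_force': array([-0.315, -0.437, -0.187]), 'torque': array([-0.029,  0.018,  0.019]), 'grip_force': np.float64(0.0), 'opening': np.float64(0.085)}
```

View pics/scene0.png

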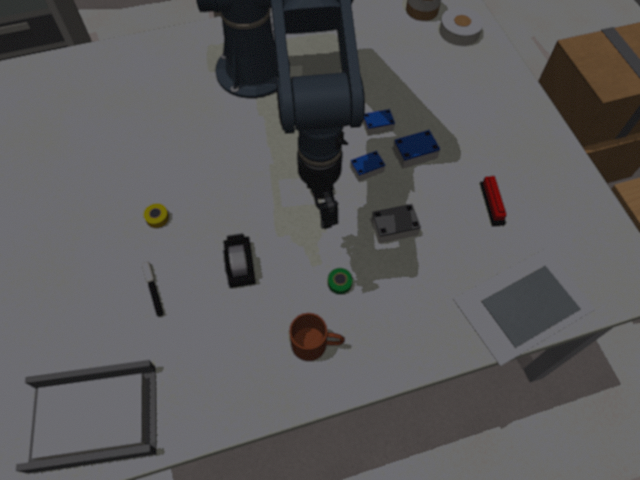

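View pics/side0.png

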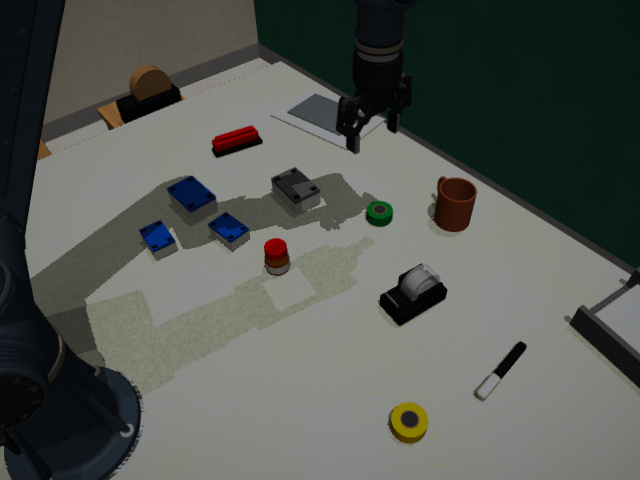

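The scene view shows the grey box at (396,221), blue boxes at (416,146), (379,120) and (367,163), and the dispenser at (239,260). It also has the green roll at (340,281), the yellow roll at (156,215) and the mug at (309,336). The side view shows the jar at (277,257) and all the objects unoccluded.

```bash
python3 - <<'E'
from h import *
rois={'side':dict(blueA=(160,165,222,228),blueB=(205,205,252,252),blueC=(135,215,180,262),grey=(265,160,326,218),jar=(258,232,296,280),disp=(372,256,452,330),green=(360,195,398,230),yellow=(385,397,432,446),mug=(430,170,482,235),marker=(468,335,532,405),stapler=(205,120,268,160)),
'scene':dict(blueA=(388,126,445,170),blueB=(347,147,388,180),blueC=(360,105,398,135),grey=(365,198,425,245),disp=(218,228,262,292),green=(322,262,360,298),yellow=(138,198,176,232),mug=(284,308,350,364),marker=(135,255,168,320),stapler=(475,168,512,230))}
for n,rr in rois.items():
    f=load(n);P=cloud(f)
    fl=P[(abs(P[...,2])<.02)&(P[...,0]>.3)]; print(n,'floor z median',np.median(fl[:,2]).round(4))
    for k,(a,b,c,d) in rr.items():
        Q=P[b:d,a:c].reshape(-1,3); Q=Q[np.isfinite(Q).all(1)]; Q=Q[Q[:,2]>.008]
        zt=np.percentile(Q[:,2],97); T=Q[Q[:,2]>zt-(.006 if k!='disp' else .06)]
        (cx,cy),(w,h),an=cv2.minAreaRect(np.float32(T[:,:2]*1000))
        print(k,len(T),'top z %.3f'%zt,'rect c %.0f %.0f size %.0f %.0f ang %.0f'%(cx,cy,w,h,an))
E
```

```text
side floor z median -0.0002
blueA 853 top z 0.046 rect c 404 321 size 68 98 ang 3
blueB 634 top z 0.035 rect c 409 213 size 50 123 ang 9
blueC 630 top z 0.035 rect c 289 265 size 78 48 ang 86
grey 882 top z 0.046 rect c 590 195 size 101 67 ang 87
jar 324 top z 0.062 rect c 440 58 size 44 42 ang 74
disp 2110 top z 0.077 rect c 576 -172 size 61 111 ang 84
green 389 top z 0.027 rect c 686 29 size 56 53 ang 46
yellow 1051 top z 0.026 rect c 401 -330 size 56 55 ang 20
mug 274 top z 0.086 rect c 798 -77 size 75 78 ang 72
marker 637 top z 0.019 rect c 581 -368 size 132 17 ang 4
stapler 196 top z 0.048 rect c 592 444 size 21 97 ang 78
scene floor z median -0.0011
blueA 686 top z 0.046 rect c 404 321 size 68 99 ang 2
blueB 426 top z 0.035 rect c 414 189 size 53 73 ang 6
blueC 42 top z 0.543 rect c 669 46 size 6 13 ang 54
grey 863 top z 0.046 rect c 592 194 size 97 67 ang 86
disp 1365 top z 0.077 rect c 579 -172 size 60 114 ang 83
green 391 top z 0.027 rect c 687 29 size 55 53 ang 75
yellow 332 top z 0.026 rect c 404 -329 size 54 53 ang 31
mug 261 top z 0.085 rect c 800 -76 size 73 74 ang 75
marker 307 top z 0.019 rect c 584 -365 size 133 18 ang 6
stapler 233 top z 0.049 rect c 595 444 size 17 99 ang 78
```

View pics/wrist0.png

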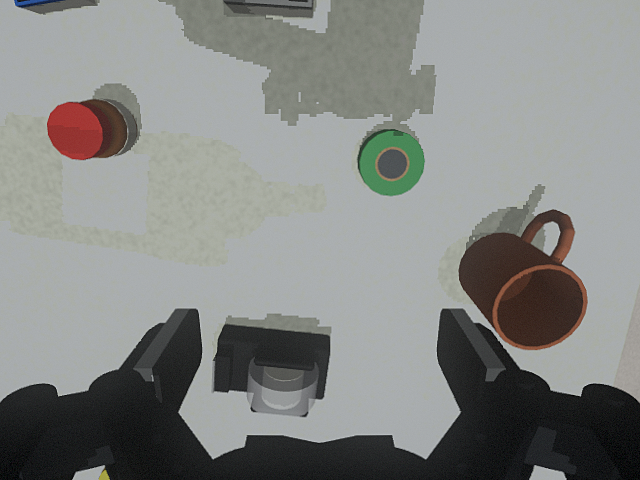

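The wrist view shows the jar's cap at (75,130), the green roll at (392,163), the mug at (525,285) and the dispenser at (270,370). Box A at (404,321) measures about 64x96x44, so it is the target. I'll go above it and look.

```bash
python3 -m creep '[{"hand":1,"linear":[32.1,-22,0],"rotation":[0,0,-3]},{"hand":1,"linear":[32.1,-22,0],"rotation":[0,0,-3]},{"hand":1,"linear":[32.1,-22,0],"rotation":[0,0,-3]},{"hand":1,"linear":[32.1,-22,0],"rotation":[0,0,-3]},{"hand":1,"linear":[32.1,-22,0],"rotation":[0,0,-3]}]' 40
python3 -m creep '[{"hand":1,"linear":[7,-5,0],"rotation":[0,0,0]},{"hand":1,"linear":[7,-5,0],"rotation":[0,0,0]},{"hand":1,"linear":[7,-5,0],"rotation":[0,0,0]}]'
python3 - <<'E'
from h import *
shift(.404,.321,.2,3)
p,d=grab('wrist'); cv2.imwrite('pics/w1.png',p)
E
```

```text
t: 0.78
eef_pos: [0.447, 0.2592, 0.2004]
orientation: [-0.0, 0.689, 0.725, 0.0]
ft_force: [0.0, 0.6, -0.7]
opening: 0.0856
grip_force: 0.0
t: 1.15
eef_pos: [0.3931, 0.3262, 0.2004]
orientation: [-0.0, 0.687, 0.727, -0.0]
ft_force: [1.0, 0.3, 0.9]
opening: 0.0852
grip_force: 0.0
shift cm [-0.58  1.05  0.04] tool y dir deg 3.2 tool z [-0.001 -0.    -1.   ]
turn about tool z deg 0.2
```

View pics/w1.png

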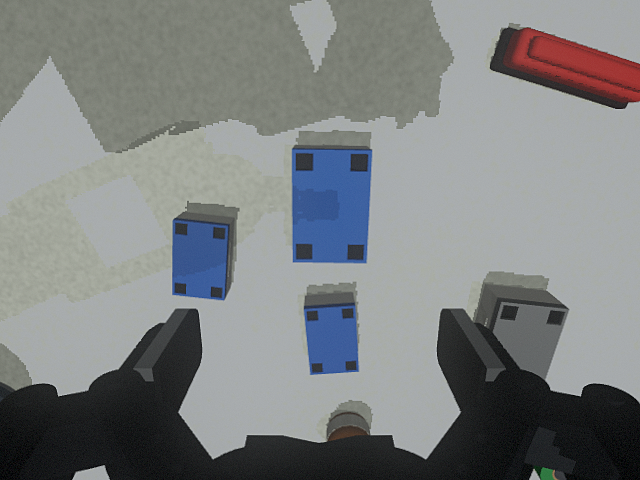

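The target box's recesses are at (304,161), (359,162), (355,251) and (304,251) in the wrist view. The two small boxes are decoys.

```bash
python3 - <<'E'
from h import *
f=load('wrist'); w=at_z(f,[(304,161),(359,162),(355,251),(304,251)],.042); c=w.mean(0); print(w.round(4),c.round(4))
# lid outline corners
o=at_z(f,[(292,149),(371,149),(367,263),(294,262)],.044); print(o.round(4),o.mean(0).round(4))
yx=np.degrees(np.arctan2(*(w[1]-w[0]+w[2]-w[3])[[1,0]])); yy=np.degrees(np.arctan2(*(w[0]-w[3]+w[1]-w[2])[[1,0]])); print(yx,yy-90)
shift(*c[:2],.2,(yx+yy-90)/2)
E
```

```text
[[0.3785 0.3611 0.042 ]
 [0.4227 0.3628 0.042 ]
 [0.4257 0.2868 0.042 ]
 [0.3819 0.2844 0.042 ]] [0.4022 0.3238 0.042 ]
[[0.3686 0.3703 0.044 ]
 [0.4312 0.3738 0.044 ]
 [0.4367 0.2772 0.044 ]
 [0.3738 0.2745 0.044 ]] [0.4026 0.3239 0.044 ]
2.7022840121961886 2.4095569162783903
shift cm [-0.21  0.78  0.04] tool y dir deg 3.1 tool z [ 0. -0. -1.]
turn about tool z deg 0.6
```

```bash
python3 -m creep '[{"hand":1,"linear":[-0.2,0.8,0],"rotation":[0,0,0.5]},{"hand":1,"linear":[-0.2,0.8,6],"rotation":[0,0,0.5]},{"hand":1,"linear":[-0.2,0.8,12],"rotation":[0,0,0.5]},{"hand":1,"linear":[-0.2,0.8,15],"rotation":[0,0,0.5]},{"hand":1,"linear":[-0.2,0.8,15],"rotation":[0,0,0.5]}]'
python3 - <<'E'
from h import *
shift(.4024,.3238,.010,2.55)
E
```

```text
t: 1.82
eef_pos: [0.4027, 0.3216, 0.0482]
orientation: [-0.001, 0.693, 0.721, -0.003]
ft_force: [0.2, -1.0, 0.7]
opening: 0.0851
grip_force: 0.0
shift cm [ 0.23 -0.    3.82] tool y dir deg 2.3 tool z [-0.005 -0.002 -1.   ]
turn about tool z deg -0.2
```

```bash
python3 -m creep '[{"hand":1,"linear":[0.2,0,2],"rotation":[0,0,0]},{"hand":1,"linear":[0.2,0,3.8],"rotation":[0,0,0]},{"hand":1,"linear":[0.2,0,3.8],"rotation":[0,0,0]},{"hand":0.6,"linear":[0.2,0,3.8],"rotation":[0,0,0]},{"hand":0.6,"linear":[0.2,0,3.8],"rotation":[0,0,0]}]'
python3 -m creep '[{"hand":0.6,"linear":[0,0,0],"rotation":[0,0,0]},{"hand":0.6,"linear":[0,0,0],"rotation":[0,0,0]},{"hand":0.6,"linear":[0,0,0],"rotation":[0,0,0]}]'
python3 - <<'E'
from h import *
shift(.4024,.3238,.010,2.55)
p,d=grab('side'); cv2.imwrite('pics/s1.png',cv2.resize(p[120:280,120:360],None,fx=2.5,fy=2.5))
E
```

```text
t: 2.45
eef_pos: [0.4038, 0.3258, 0.0137]
orientation: [0.0, 0.692, 0.722, 0.001]
ft_force: [-0.0, 0.1, 0.0]
opening: 0.0519
grip_force: 0.0
t: 2.82
eef_pos: [0.4027, 0.3256, 0.0126]
orientation: [0.0, 0.691, 0.722, 0.0]
ft_force: [-0.9, -0.1, -0.8]
opening: 0.0515
grip_force: 0.0
shift cm [-0.17 -0.04  0.26] tool y dir deg 2.5 tool z [ 0.  0. -1.]
turn about tool z deg -0.0
```

View pics/s1.png

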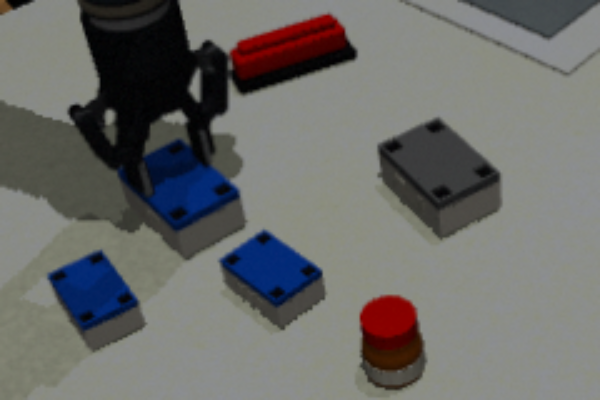

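The fingertips seem to be over the lid, at about (150,190) and (205,150) in the crop, not beside it. I'll measure their height by depth.

```bash
python3 - <<'E'
from h import *
f=load('side');P=cloud(f);p=f['p']
for (u,v) in [(150,178),(148,186),(146,192),(205,140),(207,148),(208,152)]:
    x,y=int(120+u/2.5),int(120+v/2.5); print((u,v),P[y,x].round(3),p[y,x])
M=(p.max(2)<45)
Q=P[M&(abs(P[...,0]-.403)<.06)&(abs(P[...,1]-.325)<.02)]; Q=Q[(Q[:,2]>.008)]
for a in np.arange(.34,.47,.005):
    q=Q[abs(Q[:,0]-a)<.0025]
    if len(q): print(round(a,3),len(q),q[:,2].min().round(3),q[:,2].max().round(3))
print(manip.read_state()['ft_force'],manip.read_state()['opening'],manip.read_state()['eef_pos'])
E
```

```text
(150, 178) [0.378 0.312 0.066] [28 12  6]
(148, 186) [0.375 0.315 0.058] [44 45 42]
(146, 192) [0.372 0.316 0.053] [40 40 38]
(205, 140) [0.435 0.316 0.073] [37 35 35]
(207, 148) [0.433 0.316 0.066] [47 44 45]
(208, 152) [0.435 0.317 0.061] [38 38 36]
0.345 129 0.097 0.383
0.35 119 0.092 0.38
0.355 111 0.09 0.378
0.36 151 0.086 0.368
0.365 319 0.055 0.368
0.37 547 0.031 0.359
0.375 267 0.034 0.351
0.38 121 0.043 0.317
0.385 56 0.043 0.306
0.39 40 0.043 0.306
0.395 29 0.116 0.304
0.4 30 0.045 0.153
0.405 38 0.042 0.154
0.41 39 0.118 0.152
0.415 34 0.044 0.153
0.42 31 0.113 0.153
0.425 39 0.1 0.153
0.43 151 0.042 0.264
0.435 70 0.046 0.253
0.44 40 0.053 0.215
0.445 26 0.09 0.154
0.45 61 0.09 0.154
0.455 94 0.092 0.152
0.46 71 0.094 0.151
0.465 5 0.102 0.15
[0.37691244 0.78097212 0.90939359] 0.05110088226739347 [0.4026571  0.32554662 0.01253496]
```

```bash
python3 - <<'E'
from h import *
f=load('side'); C=np.linalg.inv(f['W'])
for uv,x in [((352,150),.575),((393,132),.673)]:
    r=(rays(f,uv)@C[:3,:3].T)[0]; o=C[:3,3]; print((o+r*(x-o[0])/r[0]).round(3))
im=cv2.imread('pics/w1.png')
# wrist depth of fingertips from saved w1 frame
g=load('wrist'); P=cloud(g)
for uv in [(185,320),(170,340),(455,320),(475,345)]: print(uv,P[uv[1],uv[0]].round(3))
E
```

```text
[ 0.575 -0.002  0.248]
[ 0.673 -0.001  0.239]
(185, 320) [0.349 0.336 0.257]
(170, 340) [0.348 0.335 0.268]
(455, 320) [0.436 0.34  0.257]
(475, 345) [0.437 0.341 0.271]
```

At a reported TCP z of 0.200 the tips are really at about 0.245, so the fingers are about 32 mm shorter than stated when shut (45 mm when open). I'll work with that offset: reopen, go down, check and grip.

```bash
python3 -m creep '[{"hand":1,"linear":[-0.2,0,-0.5],"rotation":[0,0,0]},{"hand":1,"linear":[-0.2,0,-0.5],"rotation":[0,0,0]},{"hand":1,"linear":[-0.2,0,-0.5],"rotation":[0,0,0]},{"hand":1,"linear":[-0.2,0,-0.5],"rotation":[0,0,0]}]'
python3 -m creep '[{"hand":1,"linear":[0,0,1],"rotation":[0,0,0]},{"hand":1,"linear":[0,0,2],"rotation":[0,0,0]},{"hand":1,"linear":[0,0,2],"rotation":[0,0,0]}]'
python3 - <<'E'
from h import *
shift(.4024,.3238,-.025,2.55); s=state(); print(s['ft_force'],s['opening'])
p,d=grab('side'); cv2.imwrite('pics/s2.png',cv2.resize(p[140:240,120:270],None,fx=4,fy=4))
E
```

```text
t: 3.38
eef_pos: [0.4028, 0.3235, 0.0175]
orientation: [-0.0, 0.692, 0.722, -0.0]
ft_force: [0.5, -0.2, -0.7]
opening: 0.085
grip_force: 0.0
t: 3.75
eef_pos: [0.4019, 0.323, -0.0038]
orientation: [-0.0, 0.692, 0.722, -0.001]
ft_force: [0.2, -0.1, 1.0]
opening: 0.0852
grip_force: 0.0
shift cm [0.08 0.06 2.12] tool y dir deg 2.5 tool z [-0.002 -0.001 -1.   ]
turn about tool z deg -0.1
[ 0.17218978 -0.13335703  1.02331532] 0.0852231273368829
```

View pics/s2.png

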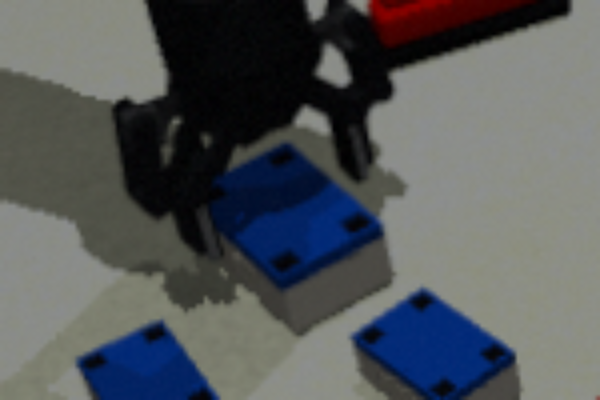

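The fingers now straddle the box, with tips at (210,250) and (360,175). I'll go down 2.1 cm and grip.

```bash
python3 -m creep '[{"hand":1,"linear":[0.1,0,1],"rotation":[0,0,0]},{"hand":1,"linear":[0.1,0,2.1],"rotation":[0,0,0]},{"hand":1,"linear":[0.1,0,2.1],"rotation":[0,0,0]},{"hand":0.6,"linear":[0.1,0,2.1],"rotation":[0,0,0]},{"hand":0.6,"linear":[0.1,0,2.1],"rotation":[0,0,0]}]'
python3 -m creep '[{"hand":0.6,"linear":[0,0,0],"rotation":[0,0,0]},{"hand":0.6,"linear":[0,0,0],"rotation":[0,0,0]},{"hand":0.6,"linear":[0,0,0],"rotation":[0,0,0]}]'
python3 -c "
from h import *
shift(.4024,.3238,-.025,2.55)"
```

```text
t: 4.42
eef_pos: [0.403, 0.3246, -0.0232]
orientation: [0.0, 0.692, 0.722, 0.0]
ft_force: [-1.4, 0.3, -1.3]
opening: 0.0633
grip_force: 44.3
t: 4.8
eef_pos: [0.403, 0.3246, -0.0232]
orientation: [0.0, 0.692, 0.722, 0.0]
ft_force: [-0.3, -0.2, 2.4]
opening: 0.0633
grip_force: 44.5
shift cm [-0.08 -0.06  0.18] tool y dir deg 2.5 tool z [ 0.  0. -1.]
turn about tool z deg -0.0
```

```bash
python3 -m creep '[{"hand":0.6,"linear":[0,0,-5],"rotation":[0,0,0]},{"hand":0.6,"linear":[0,0,-11],"rotation":[0,0,0]},{"hand":0.6,"linear":[0,0,-17],"rotation":[0,0,0]},{"hand":0.6,"linear":[0,0,-22],"rotation":[0,0,0]},{"hand":0.6,"linear":[0,0,-22],"rotation":[0,0,0]}]'
python3 -m creep '[{"hand":0.6,"linear":[-5.4,4.5,0],"rotation":[0,0,1.5]},{"hand":0.6,"linear":[-10.9,9,0],"rotation":[0,0,3]},{"hand":0.6,"linear":[-16.4,13.5,0],"rotation":[0,0,4.5]},{"hand":0.6,"linear":[-21.8,17.9,0],"rotation":[0,0,6]},{"hand":0.6,"linear":[-21.8,17.9,0],"rotation":[0,0,6]}]'
python3 -m creep '[{"hand":0.6,"linear":[0,0,0],"rotation":[0,0,0]},{"hand":0.6,"linear":[0,0,0],"rotation":[0,0,0]}]'
python3 - <<'E'
from h import *
shift(.591,.1945,.2,-3.5)
p,d=grab('wrist'); cv2.imwrite('pics/w2.png',p)
E
```

```text
t: 5.42
eef_pos: [0.4052, 0.3258, 0.2005]
orientation: [0.002, 0.691, 0.722, 0.005]
ft_force: [0.4, -0.0, -1.8]
opening: 0.0633
grip_force: 45.7
t: 6.05
eef_pos: [0.5919, 0.1115, 0.194]
orientation: [-0.001, 0.729, 0.684, -0.001]
ft_force: [-0.0, 0.0, -2.4]
opening: 0.0634
grip_force: 45.5
t: 6.3
eef_pos: [0.5892, 0.1149, 0.1946]
orientation: [-0.002, 0.728, 0.685, -0.002]
ft_force: [0.1, 0.4, -1.1]
opening: 0.0631
grip_force: 45.5
shift cm [ 7.96 -0.31 -0.54] tool y dir deg -3.5 tool z [-0.005  0.    -1.   ]
turn about tool z deg -0.0
```

View pics/w2.png

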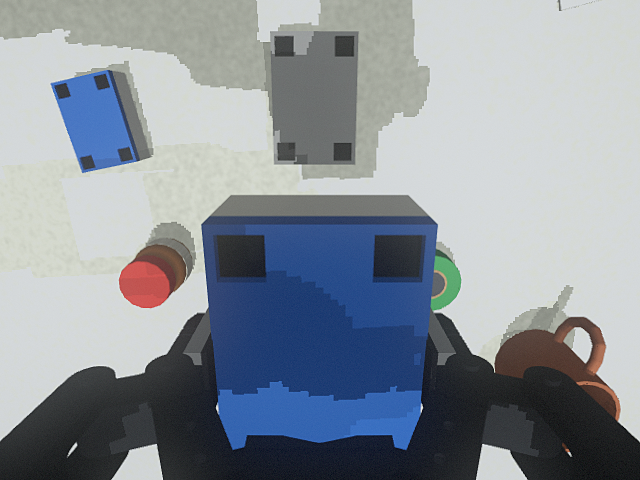

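Grey recesses are at (284,46), (345,46), (344,151) and (285,151). The held box's recesses are at (241,256) and (398,256).

```bash
python3 - <<'E'
from h import *
f=load('wrist'); w=at_z(f,[(284,46),(345,46),(344.5,151),(285,151)],.042); c=w.mean(0); print(w.round(4),c.round(4))
yx=np.degrees(np.arctan2(*(w[1]-w[0]+w[2]-w[3])[[1,0]])); yy=np.degrees(np.arctan2(*(w[0]-w[3]+w[1]-w[2])[[1,0]])); print(yx,yy-90)
o=at_z(f,[(271,31),(358,31),(356,164),(275,164)],.044); print(o.round(4),o.mean(0).round(4))
s=state(); print(s['eef_pos'])
P=cloud(f); print('lid z',np.nanmedian(P[300:360,290:350,2]))
h=at_z(f,[(241,256),(398,256)],s['eef_pos'][2]+.0232+.042); print('held',h.round(4), h.mean(0).round(4))
yaw=(yx+yy-90)/2; t=np.radians(yaw); g=np.array([np.cos(t),np.sin(t)])
print('yaw',yaw,'jar target',c[:2]+.096*g); shift(c[0],c[1]+.0008,s['eef_pos'][2],yaw)
E
```

```text
[[0.5695 0.2367 0.042 ]
 [0.6142 0.2339 0.042 ]
 [0.6104 0.1579 0.042 ]
 [0.5638 0.1607 0.042 ]] [0.5895 0.1973 0.042 ]
-3.55030172197079 -3.5652514376447186
[[0.5611 0.247  0.044 ]
 [0.6239 0.2431 0.044 ]
 [0.6189 0.1475 0.044 ]
 [0.5553 0.1513 0.044 ]] [0.5898 0.1972 0.044 ]
[0.58915596 0.11535451 0.19503656]
lid z 0.26200155649833556
held [[0.5695 0.1534 0.2602]
 [0.6135 0.1508 0.2602]] [0.5915 0.1521 0.2602]
yaw -3.5577765798077507 jar target [0.68529787 0.19133055]
shift cm [ 8.26 -0.47  0.  ] tool y dir deg -3.5 tool z [-0.004  0.    -1.   ]
turn about tool z deg 0.1
```

```bash
python3 -m creep '[{"hand":0.6,"linear":[4,-0.2,0],"rotation":[0,0,0]},{"hand":0.6,"linear":[8.25,-0.5,0],"rotation":[0,0,0]},{"hand":0.6,"linear":[8.25,-0.5,6],"rotation":[0,0,0]},{"hand":0.6,"linear":[8.25,-0.5,12],"rotation":[0,0,0]},{"hand":0.6,"linear":[8.25,-0.5,15.5],"rotation":[0,0,0]}]'
python3 -m creep '[{"hand":0.6,"linear":[0,0,0],"rotation":[0,0,0]},{"hand":0.6,"linear":[0,0,0],"rotation":[0,0,0]}]'
python3 - <<'E'
from h import *
p,d=grab('side'); cv2.imwrite('pics/s3.png',cv2.resize(p[110:240,230:350],None,fx=5,fy=4.6))
for _ in range(4): shift(.5895,.1981,.0168,-3.56); viewer.grab_frame('wrist')
E
```

```text
t: 6.98
eef_pos: [0.5874, 0.1986, 0.0384]
orientation: [-0.002, 0.727, 0.686, -0.002]
ft_force: [0.1, 0.2, -1.2]
opening: 0.0637
grip_force: 45.4
t: 7.22
eef_pos: [0.5918, 0.1981, 0.0429]
orientation: [0.001, 0.728, 0.686, 0.001]
ft_force: [1.3, -0.7, -0.1]
opening: 0.0636
grip_force: 45.4
shift cm [-0.01 -0.32  2.68] tool y dir deg -3.5 tool z [ 0.004  0.001 -1.   ]
turn about tool z deg 0.1
shift cm [ 0.   -0.34  2.71] tool y dir deg -3.5 tool z [ 0.004  0.001 -1.   ]
turn about tool z deg 0.1
shift cm [ 0.02 -0.34  2.7 ] tool y dir deg -3.5 tool z [ 0.004  0.001 -1.   ]
turn about tool z deg 0.1
shift cm [ 0.04 -0.31  2.68] tool y dir deg -3.5 tool z [ 0.004  0.001 -1.   ]
turn about tool z deg 0.1
```

View pics/s3.png

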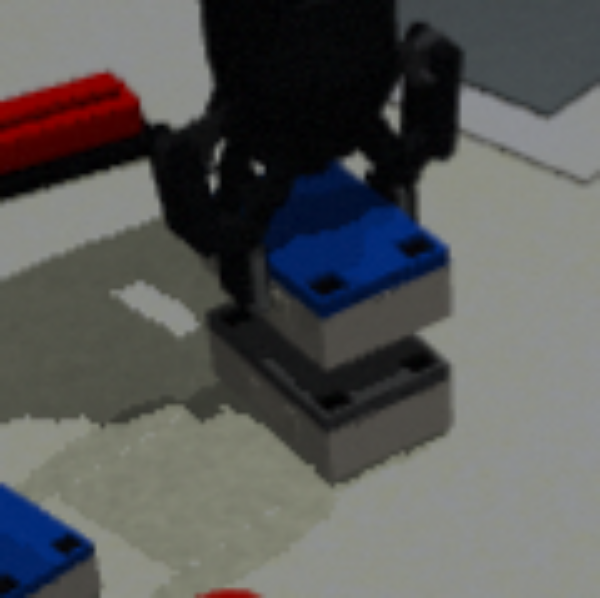

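The blue box hangs over the grey one: its front corner is at (325,368) in the crop against (330,425) for the grey. I'll compare the side faces of both boxes by depth.

```bash
cat > faces.py <<'E'
from h import *
def faces(n,c=(.5895,.197),yaw=-3.56,zb=(.07,.1),zg=(.008,.036)):
    f=load(n); P=cloud(f); t=np.radians(yaw); Rm=np.array([[np.cos(t),np.sin(t)],[-np.sin(t),np.cos(t)]])
    X=(P[...,:2]-np.array(c))@Rm.T; Z=P[...,2]
    for k,(a,b) in dict(blue=zb,grey=zg).items():
        m=(Z>a)&(Z<b)
        sx=m&(abs(X[...,0]+.032)<.009)&(abs(X[...,1])<.035); sy=m&(abs(X[...,1]+.048)<.009)&(abs(X[...,0])<.022)
        for l,mm,i in (('-x',sx,0),('-y',sy,1)):
            v=X[mm]; 
            if len(v)>20: print(n,k,l,len(v),'median %.4f'%np.median(v[:,i]),'slope deg %.2f'%np.degrees(np.polyfit(v[:,1-i],v[:,i],1)[0]))
E
python3 - <<'E'
from faces import *
faces('side')
grab('scene'); f=load('scene');P=cloud(f);Z=P[...,2];p=f['p']
b=(p[...,0]>60)&(p[...,2]<.5*p[...,0])&(abs(P[...,0]-.59)<.06)&(abs(P[...,1]-.19)<.08)&(Z>.09)
print('scene blue', b.sum(), cv2.minAreaRect(np.float32(P[b][:,:2]*1000)))
cv2.imwrite('pics/sc3.png',cv2.resize(p[185:255,355:440],None,fx=7,fy=7))
E
```

```text
side blue -x 117 median -0.0297 slope deg -6.62
side blue -y 195 median -0.0494 slope deg -0.48
side grey -x 154 median -0.0313 slope deg 0.27
side grey -y 161 median -0.0495 slope deg -0.11
scene blue 460 ((592.2060546875, 181.56591796875), (119.84691619873047, 73.32471466064453), 75.4920883178711)
```

View pics/sc3.png

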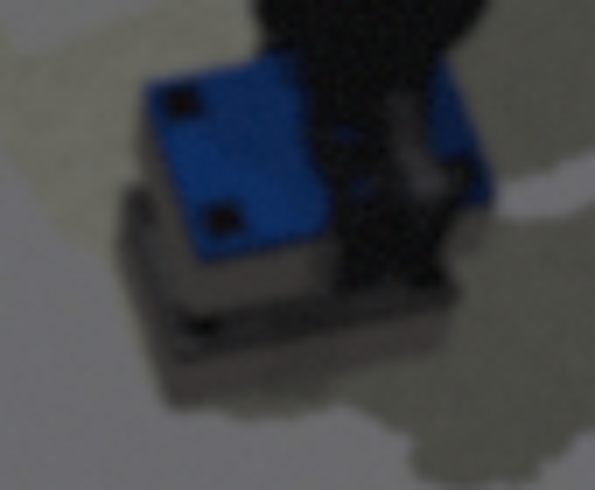

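The scene crop shows blue over grey, with the visible blue lid corners at (150,85) and (205,255). I'll refit the -x face without the finger.

```bash
python3 - <<'E'
from h import *
f=load('side');P=cloud(f);t=np.radians(-3.56); Rm=np.array([[np.cos(t),np.sin(t)],[-np.sin(t),np.cos(t)]])
X=(P[...,:2]-np.array((.5895,.197)))@Rm.T; Z=P[...,2]
for k,(a,b) in dict(blue=(.07,.098),grey=(.008,.036)).items():
    m=(Z>a)&(Z<b)&(abs(X[...,0]+.032)<.008)&(X[...,1]>-.046)&(X[...,1]<-.018); v=X[m]
    print(k,len(v),np.median(v[:,0]),np.mean(v[:,0]))
E
```

```text
blue 72 -0.029050288757586026 -0.02903706737230067
grey 69 -0.03130990864680553 -0.031347487551029694
```

```bash
python3 -m creep '[{"hand":0.6,"linear":[0,-0.28,0.5],"rotation":[0,0,0]},{"hand":0.6,"linear":[0,-0.28,1],"rotation":[0,0,0]},{"hand":0.6,"linear":[0,-0.28,1.5],"rotation":[0,0,0]},{"hand":0.6,"linear":[0,-0.28,1.5],"rotation":[0,0,0]},{"hand":0.6,"linear":[0,-0.28,1.5],"rotation":[0,0,0]}]'
python3 - <<'E'
from h import *
shift(.5895,.1981,.0168,-3.56)
f=grab('side');f=load('side');P=cloud(f);t=np.radians(-3.56); Rm=np.array([[np.cos(t),np.sin(t)],[-np.sin(t),np.cos(t)]])
X=(P[...,:2]-np.array((.5895,.197)))@Rm.T; Z=P[...,2]
for k,(a,b) in dict(blue=(.064,.084),grey=(.008,.036)).items():
    m=(Z>a)&(Z<b)&(abs(X[...,0]+.032)<.008)&(X[...,1]>-.046)&(X[...,1]<-.018); v=X[m]
    n=(Z>a)&(Z<b)&(abs(X[...,1]+.048)<.009)&(abs(X[...,0])<.022)
    print(k,len(v),np.median(v[:,0]),np.median(X[n][:,1]))
E
```

```text
t: 8.15
eef_pos: [0.5884, 0.1973, 0.0264]
orientation: [-0.0, 0.728, 0.685, -0.0]
ft_force: [0.1, 0.6, -1.6]
opening: 0.0635
grip_force: 45.4
shift cm [0.08 0.1  0.96] tool y dir deg -3.5 tool z [-0.  0. -1.]
turn about tool z deg 0.1
blue 51 -0.03244900102761989 -0.050298186806972955
grey 64 -0.03131385535565918 -0.04953274965246661
```

```bash
python3 -m creep '[{"hand":0.6,"linear":[0.08,0.1,0.3],"rotation":[0,0,0]},{"hand":0.6,"linear":[0.08,0.1,0.6],"rotation":[0,0,0]},{"hand":0.6,"linear":[0.08,0.1,0.8],"rotation":[0,0,0]},{"hand":0.6,"linear":[0.08,0.1,1.0],"rotation":[0,0,0]},{"hand":0.6,"linear":[0.08,0.1,1.0],"rotation":[0,0,0]}]'
python3 -c "
from h import *
shift(.5895,.1981,.0168,-3.56)"
```

```text
t: 8.82
eef_pos: [0.5894, 0.1981, 0.0168]
orientation: [-0.0, 0.728, 0.685, 0.0]
ft_force: [-1.2, 0.1, 1.1]
opening: 0.0635
grip_force: 45.7
shift cm [-0.    0.01 -0.  ] tool y dir deg -3.5 tool z [-0.  0. -1.]
turn about tool z deg 0.1
```

Right at the seated height with no contact force, so the feet are in the recesses. Next: release, lift and check the height.

```bash
python3 -m creep '[{"hand":1,"linear":[0,0,0],"rotation":[0,0,0]},{"hand":1,"linear":[0,0,0],"rotation":[0,0,0]},{"hand":1,"linear":[0,0,0],"rotation":[0,0,0]},{"hand":1,"linear":[0,0,-6],"rotation":[0,0,0]},{"hand":1,"linear":[0,0,-12],"rotation":[0,0,0]}]'
python3 -m creep '[{"hand":1,"linear":[-5,-5,-4],"rotation":[0,0,0]},{"hand":1,"linear":[-9.5,-9.7,-4],"rotation":[0,0,0]},{"hand":1,"linear":[-13.5,-14.7,-4],"rotation":[0,0,0]},{"hand":1,"linear":[-13.5,-14.7,-4],"rotation":[0,0,0]},{"hand":1,"linear":[-13.5,-14.7,-4],"rotation":[0,0,0]}]'
python3 - <<'E'
from h import *
grab('side');f=load('side');P=cloud(f);t=np.radians(-3.56); Rm=np.array([[np.cos(t),np.sin(t)],[-np.sin(t),np.cos(t)]])
X=(P[...,:2]-np.array((.5895,.197)))@Rm.T; Z=P[...,2]
for k,(a,b) in dict(blue=(.055,.075),grey=(.008,.036)).items():
    m=(Z>a)&(Z<b)&(abs(X[...,0]+.032)<.008)&(X[...,1]>-.046)&(X[...,1]<.04); v=X[m]
    n=(Z>a)&(Z<b)&(abs(X[...,1]+.048)<.009)&(abs(X[...,0])<.022)
    print(k,len(v),np.median(v[:,0]),np.median(X[n][:,1]),np.degrees(np.polyfit(v[:,1],v[:,0],1)[0]))
T=Z[(abs(X[...,0])<.025)&(abs(X[...,1])<.03)&(Z<.11)]; print('top',np.median(T),T.std())
p,d=grab('wrist'); cv2.imwrite('pics/w4.png',p); shift(.44,.06,.2,0)
E
```

```text
t: 9.45
eef_pos: [0.5887, 0.1979, 0.1365]
orientation: [-0.001, 0.728, 0.685, -0.001]
ft_force: [1.1, 0.0, 0.1]
opening: 0.0852
grip_force: 0.0
t: 10.07
eef_pos: [0.4334, 0.0718, 0.1769]
orientation: [-0.0, 0.729, 0.684, 0.0]
ft_force: [0.2, -0.8, -0.2]
opening: 0.0852
grip_force: 0.0
blue 147 -0.031486717360790444 -0.0492789436046282 -0.07413272683141943
grey 192 -0.031255947914053527 -0.04968911461289672 0.25152403864224027
top 0.08397908070447435 0.0012814811874785061
shift cm [-1.21  0.49 -2.3 ] tool y dir deg -3.5 tool z [ 0.002  0.    -1.   ]
turn about tool z deg -3.5
```

View pics/w4.png

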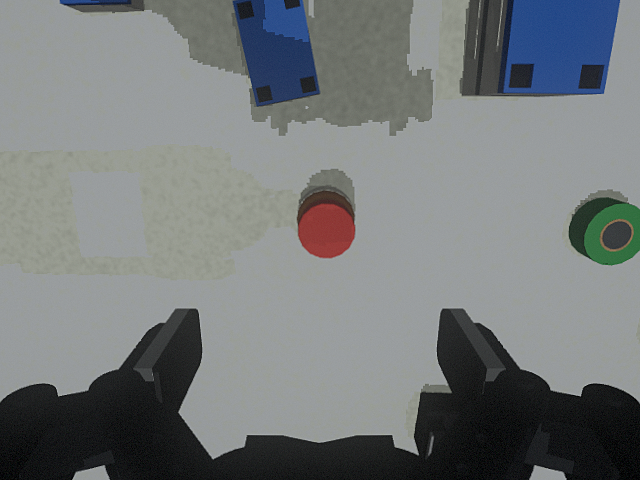

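The stack is seated: the top is at 0.084 and the faces agree within 0.5 mm. The jar cap is at (327,231) and the green roll at (616,235).

```bash
python3 - <<'E'
from h import *
f=load('wrist'); j=at_z(f,(327,230.5),.06)[0]; g=at_z(f,(617,234.5),.024)[0]; print(j,g)
shift(j[0],j[1],.10,86.4); print(state()['q'].round(2))
E
```

```text
[0.43997998 0.06161242 0.06      ] [0.6856926  0.03178405 0.024     ]
shift cm [-1.05  0.45  7.7 ] tool y dir deg -3.5 tool z [ 0.002  0.    -1.   ]
turn about tool z deg -89.9
[-0.09  0.32  1.9   0.    0.92 -0.03]
```

```bash
python3 -m creep '[{"hand":1,"linear":[-1,0.45,0],"rotation":[0,0,10]},{"hand":1,"linear":[-1,0.45,0],"rotation":[0,0,20]},{"hand":1,"linear":[-1,0.45,0],"rotation":[0,0,30]},{"hand":1,"linear":[-1,0.45,0],"rotation":[0,0,40]},{"hand":1,"linear":[-1,0.45,0],"rotation":[0,0,50]}]'
python3 -m creep '[{"hand":1,"linear":[0,0,0],"rotation":[0,0,10]},{"hand":1,"linear":[0,0,0],"rotation":[0,0,20]},{"hand":1,"linear":[0,0,0],"rotation":[0,0,30]},{"hand":1,"linear":[0,0,0],"rotation":[0,0,40]},{"hand":1,"linear":[0,0,0],"rotation":[0,0,40]}]'
python3 -c "
from h import *
shift(.440,.0616,.04,86.4)"
```

```text
t: 10.8
eef_pos: [0.4402, 0.0627, 0.1764]
orientation: [0.0, 0.95, 0.311, 0.001]
ft_force: [0.6, -0.6, 0.0]
opening: 0.0856
grip_force: 0.0
t: 11.42
eef_pos: [0.4398, 0.0626, 0.1764]
orientation: [-0.0, 1.0, -0.029, 0.0]
ft_force: [-0.9, -0.2, -0.7]
opening: 0.0857
grip_force: 0.0
shift cm [1.000e-02 1.000e-01 1.364e+01] tool y dir deg -93.3 tool z [ 0.001  0.    -1.   ]
turn about tool z deg 0.3
```

```bash
python3 -m creep '[{"hand":1,"linear":[0,0.1,5],"rotation":[0,0,0]},{"hand":1,"linear":[0,0.1,10],"rotation":[0,0,0]},{"hand":1,"linear":[0,0.1,13.6],"rotation":[0,0,0]},{"hand":1,"linear":[0,0.1,13.6],"rotation":[0,0,0]},{"hand":1,"linear":[0,0.1,13.6],"rotation":[0,0,0]}]' 30
python3 -c "
from h import *
shift(.440,.0616,-.02,86.4)"
```

```text
t: 12.05
eef_pos: [0.4394, 0.0612, 0.0411]
orientation: [0.0, 1.0, -0.03, 0.001]
ft_force: [-1.0, -0.6, 0.3]
opening: 0.0851
grip_force: 0.0
shift cm [ 0.05 -0.05  6.11] tool y dir deg -93.4 tool z [ 0.002 -0.    -1.   ]
turn about tool z deg 0.2
```

```bash
python3 -m creep '[{"hand":1,"linear":[0.05,0,3],"rotation":[0,0,0]},{"hand":1,"linear":[0.05,0,6],"rotation":[0,0,0]},{"hand":1,"linear":[0.05,0,6],"rotation":[0,0,0]},{"hand":0.75,"linear":[0.05,0,6],"rotation":[0,0,0]},{"hand":0.45,"linear":[0.05,0,6],"rotation":[0,0,0]}]'
python3 -m creep '[{"hand":0.45,"linear":[0,0,0],"rotation":[0,0,0]},{"hand":0.45,"linear":[0,0,0],"rotation":[0,0,0]},{"hand":0.45,"linear":[0,0,0],"rotation":[0,0,0]},{"hand":0.45,"linear":[0,0,0],"rotation":[0,0,0]}]'
```

```text
t: 12.68
eef_pos: [0.4399, 0.061, -0.018]
orientation: [0.0, 1.0, -0.03, 0.002]
ft_force: [-0.8, -0.3, -0.8]
opening: 0.0516
grip_force: 0.0
t: 13.18
eef_pos: [0.4399, 0.0609, -0.0179]
orientation: [0.0, 1.0, -0.03, 0.002]
ft_force: [-0.2, 0.1, 8.0]
opening: 0.0462
grip_force: 29.8
```

```bash
python3 -m creep '[{"hand":0.45,"linear":[0,0,-4],"rotation":[0,0,0]},{"hand":0.45,"linear":[0,0,-9],"rotation":[0,0,0]},{"hand":0.45,"linear":[0,0,-14.5],"rotation":[0,0,0]},{"hand":0.45,"linear":[3,-2,-15],"rotation":[0,0,0]},{"hand":0.45,"linear":[6,-4,-15],"rotation":[0,0,0]}]'
python3 -m creep '[{"hand":0.45,"linear":[4.5,-2.7,0],"rotation":[0,0,0]},{"hand":0.45,"linear":[9,-5.4,0],"rotation":[0,0,0]},{"hand":0.45,"linear":[13.5,-8.1,0],"rotation":[0,0,0]},{"hand":0.45,"linear":[17.5,-10.5,0],"rotation":[0,0,0]},{"hand":0.45,"linear":[17.5,-10.5,0],"rotation":[0,0,0]}]'
python3 -m creep '[{"hand":0.45,"linear":[0,0,0],"rotation":[0,0,0]},{"hand":0.45,"linear":[0,0,0],"rotation":[0,0,0]}]'
python3 -c "
from h import *
shift(.6855,.1915,-.0175,86.4)"
```

```text
t: 13.8
eef_pos: [0.5023, 0.0976, 0.1331]
orientation: [0.0, 1.0, -0.031, 0.002]
ft_force: [0.0, -0.2, -0.8]
opening: 0.0459
grip_force: 32.8
t: 14.42
eef_pos: [0.6846, 0.193, 0.1307]
orientation: [-0.0, 1.0, -0.03, 0.002]
ft_force: [-0.2, 0.2, -1.8]
opening: 0.0466
grip_force: 32.7
t: 14.68
eef_pos: [0.6806, 0.1908, 0.1306]
orientation: [0.0, 1.0, -0.031, -0.001]
ft_force: [0.7, -0.2, -1.8]
opening: 0.0466
grip_force: 32.7
shift cm [ 0.51 -0.11 14.81] tool y dir deg -93.5 tool z [-0.002 -0.    -1.   ]
turn about tool z deg 0.1
```

```bash
python3 -m creep '[{"hand":0.45,"linear":[0.5,-0.1,4],"rotation":[0,0,0]},{"hand":0.45,"linear":[0.5,-0.1,8],"rotation":[0,0,0]},{"hand":0.45,"linear":[0.5,-0.1,11],"rotation":[0,0,0]},{"hand":0.45,"linear":[0.5,-0.1,13],"rotation":[0,0,0]},{"hand":0.45,"linear":[0.5,-0.1,13],"rotation":[0,0,0]}]'
python3 -c "
from h import *
shift(.6855,.1915,-.0175,86.4)"
```

```text
t: 15.3
eef_pos: [0.6856, 0.1916, -0.0009]
orientation: [0.0, 1.0, -0.031, -0.002]
ft_force: [0.5, -0.3, -1.8]
opening: 0.0464
grip_force: 32.7
shift cm [-0.    0.01  1.66] tool y dir deg -93.5 tool z [-0.004 -0.    -1.   ]
turn about tool z deg 0.1
```

Lowering the last 1.6 cm, releasing and lifting.

```bash
python3 -m creep '[{"hand":0.45,"linear":[0,0,0.8],"rotation":[0,0,0]},{"hand":0.45,"linear":[0,0,1.3],"rotation":[0,0,0]},{"hand":0.45,"linear":[0,0,1.6],"rotation":[0,0,0]},{"hand":0.45,"linear":[0,0,1.6],"rotation":[0,0,0]},{"hand":0.45,"linear":[0,0,1.6],"rotation":[0,0,0]}]'
python3 -m creep '[{"hand":0.6,"linear":[0,0,0],"rotation":[0,0,0]},{"hand":0.8,"linear":[0,0,0],"rotation":[0,0,0]},{"hand":1,"linear":[0,0,0],"rotation":[0,0,0]},{"hand":1,"linear":[0,0,0],"rotation":[0,0,0]},{"hand":1,"linear":[0,0,0],"rotation":[0,0,0]}]'
python3 -m creep '[{"hand":1,"linear":[0,0,-5],"rotation":[0,0,0]},{"hand":1,"linear":[0,0,-10],"rotation":[0,0,0]},{"hand":1,"linear":[0,0,-15],"rotation":[0,0,0]},{"hand":1,"linear":[0,0,-17],"rotation":[0,0,0]},{"hand":1,"linear":[0,0,-17],"rotation":[0,0,0]}]'
python3 - <<'E'
from h import *
shift(.6857,.0318,.15,-6)
grab('side');f=load('side');P=cloud(f);Z=P[...,2]
m=(abs(P[...,0]-.6855)<.045)&(abs(P[...,1]-.1915)<.045)&(Z>.055)&(Z<.066); print('jar cap',m.sum(),cv2.minAreaRect(np.float32(P[m][:,:2]*1000)))
E
```

```text
t: 15.92
eef_pos: [0.6874, 0.1922, -0.0152]
orientation: [-0.0, 1.0, -0.031, 0.0]
ft_force: [0.0, 0.2, -1.5]
opening: 0.0468
grip_force: 32.7
t: 16.55
eef_pos: [0.6873, 0.1921, -0.0154]
orientation: [-0.0, 1.0, -0.031, 0.0]
ft_force: [0.8, 0.1, 0.8]
opening: 0.0852
grip_force: 0.0
t: 17.18
eef_pos: [0.688, 0.1922, 0.1559]
orientation: [-0.0, 1.0, -0.031, 0.001]
ft_force: [0.0, -0.4, -0.4]
opening: 0.0854
grip_force: 0.0
shift cm [ 0.75 16.03  0.58] tool y dir deg -93.5 tool z [ 0.003  0.    -1.   ]
turn about tool z deg -87.5
jar cap 209 ((688.6664428710938, 190.61676025390625), (43.14385986328125, 42.2801513671875), 29.961698532104492)
```

```bash
python3 -m creep '[{"hand":1,"linear":[0.2,4,0],"rotation":[0,0,-10]},{"hand":1,"linear":[0.4,8,0],"rotation":[0,0,-20]},{"hand":1,"linear":[0.6,12,0],"rotation":[0,0,-30]},{"hand":1,"linear":[0.75,16,0],"rotation":[0,0,-40]},{"hand":1,"linear":[0.75,16,0],"rotation":[0,0,-50]}]'
python3 -m creep '[{"hand":1,"linear":[0,0,0],"rotation":[0,0,-10]},{"hand":1,"linear":[0,0,0],"rotation":[0,0,-20]},{"hand":1,"linear":[0,0,0],"rotation":[0,0,-30]},{"hand":1,"linear":[0,0,0],"rotation":[0,0,-37.5]},{"hand":1,"linear":[0,0,0],"rotation":[0,0,-37.5]}]'
python3 - <<'E'
from h import *
shift(.6857,.0318,-.03,-6)
p,d=grab('wrist'); f=load('wrist'); P=cloud(f); Z=P[...,2]
m=(abs(P[...,0]-.6857)<.05)&(abs(P[...,1]-.0318)<.05)&(Z>.018)&(Z<.032); print(m.sum(),cv2.minAreaRect(np.float32(P[m][:,:2]*1000)))
g=(p[...,1]>1.5*p[...,2])&(p[...,1]>1.5*p[...,0])&m; print(g.sum(),cv2.minAreaRect(np.float32(P[g][:,:2]*1000)))
cv2.imwrite('pics/w5.png',p)
E
```

```text
t: 17.85
eef_pos: [0.683, 0.0285, 0.1508]
orientation: [-0.001, 0.918, 0.395, -0.003]
ft_force: [0.1, -0.6, -0.7]
opening: 0.0854
grip_force: 0.0
t: 18.48
eef_pos: [0.6831, 0.0321, 0.1513]
orientation: [-0.002, 0.744, 0.669, -0.002]
ft_force: [0.0, 0.5, 0.1]
opening: 0.0853
grip_force: 0.0
shift cm [-0.    0.37 18.13] tool y dir deg -6.1 tool z [-0.006  0.001 -1.   ]
turn about tool z deg -0.1
4116 ((685.393310546875, 31.630111694335938), (55.261592864990234, 54.75436782836914), 85.11856079101562)
2608 ((685.031494140625, 32.01341247558594), (54.04490280151367, 53.99180603027344), 85.41691589355469)
```

View pics/w5.png

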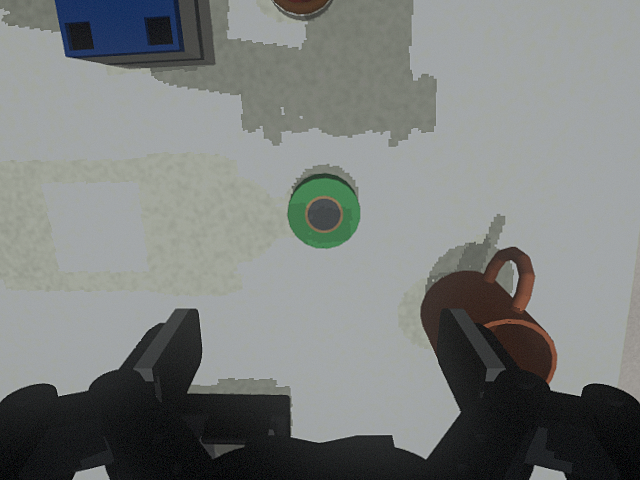

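The green roll is centred at (324,211) in the wrist view, between the fingers and clear of the mug's handle. Descending.

```bash
python3 -m creep '[{"hand":1,"linear":[0,0.3,5],"rotation":[0,0,0]},{"hand":1,"linear":[0,0.3,10],"rotation":[0,0,0]},{"hand":1,"linear":[0,0.3,14],"rotation":[0,0,0]},{"hand":1,"linear":[0,0.3,14],"rotation":[0,0,0]},{"hand":1,"linear":[0,0.3,14],"rotation":[0,0,0]}]'
python3 -c "
from h import *
shift(.6853,.0318,-.029,-6)"
```

```text
t: 19.15
eef_pos: [0.6888, 0.0316, 0.0153]
orientation: [0.001, 0.743, 0.669, 0.0]
ft_force: [0.1, -1.0, 0.9]
opening: 0.0856
grip_force: 0.0
shift cm [-0.01 -0.36  4.43] tool y dir deg -6.0 tool z [ 0.001 -0.    -1.   ]
turn about tool z deg -0.0
```

```bash
python3 -m creep '[{"hand":1,"linear":[0,-0.35,2],"rotation":[0,0,0]},{"hand":1,"linear":[0,-0.35,3.5],"rotation":[0,0,0]},{"hand":1,"linear":[0,-0.35,4.4],"rotation":[0,0,0]},{"hand":1,"linear":[0,-0.35,4.4],"rotation":[0,0,0]},{"hand":0.8,"linear":[0,-0.35,4.4],"rotation":[0,0,0]}]'
python3 -m creep '[{"hand":0.55,"linear":[0,0,0],"rotation":[0,0,0]},{"hand":0.55,"linear":[0,0,0],"rotation":[0,0,0]},{"hand":0.55,"linear":[0,0,0],"rotation":[0,0,0]},{"hand":0.55,"linear":[0,0,0],"rotation":[0,0,0]}]'
python3 -c "
from h import *
shift(.6853,.0318,-.029,-6)"
```

```text
t: 19.77
eef_pos: [0.6851, 0.0319, -0.0289]
orientation: [0.0, 0.743, 0.669, 0.0]
ft_force: [-0.2, -0.5, 0.9]
opening: 0.0699
grip_force: 0.0
t: 20.27
eef_pos: [0.6852, 0.0319, -0.0285]
orientation: [0.001, 0.743, 0.669, 0.001]
ft_force: [-0.4, -0.4, 5.2]
opening: 0.054
grip_force: 32.2
shift cm [-0.01  0.01  0.05] tool y dir deg -6.0 tool z [ 0.002 -0.    -1.   ]
turn about tool z deg -0.0
```

```bash
python3 -m creep '[{"hand":0.55,"linear":[0,0,-5],"rotation":[0,0,0]},{"hand":0.55,"linear":[0,0,-10],"rotation":[0,0,0]},{"hand":0.55,"linear":[-4,-3,-10],"rotation":[0,0,0]},{"hand":0.55,"linear":[-8,-6,-10],"rotation":[0,0,0]},{"hand":0.55,"linear":[-11.5,-8.5,-10],"rotation":[0,0,0]}]'
python3 -m creep '[{"hand":0.55,"linear":[0,0,0],"rotation":[0,0,0]},{"hand":0.55,"linear":[0,0,0],"rotation":[0,0,0]}]'
python3 - <<'E'
from h import *
shift(.588,-.073,-.0285,-6)
P=[]
for n in('side','wrist'):
    p,d=grab(n); f=load(n); X=cloud(f); m=(abs(X[...,0]-.577)<.09)&(X[...,1]<-.12)&(X[...,1]>-.22)&(X[...,2]>.02)&(X[...,2]<.045); q=X[m]
    print(n,m.sum(), cv2.minAreaRect(np.float32(q[:,:2]*1000)) if m.sum()>10 else '')
    if n=='side': cv2.imwrite('pics/s6.png',cv2.resize(p[140:340,280:480],None,fx=3,fy=3))
E
```

```text
t: 20.9
eef_pos: [0.586, -0.0742, 0.0701]
orientation: [-0.001, 0.743, 0.669, -0.0]
ft_force: [1.0, 0.5, -0.5]
opening: 0.0538
grip_force: 32.3
t: 21.15
eef_pos: [0.5883, -0.0734, 0.0703]
orientation: [0.0, 0.743, 0.669, 0.0]
ft_force: [0.4, -0.5, -0.4]
opening: 0.0539
grip_force: 32.3
shift cm [ 0.04 -0.03  9.88] tool y dir deg -6.0 tool z [ 0.  0. -1.]
turn about tool z deg -0.0
side 984 ((575.3162841796875, -172.2183837890625), (61.548240661621094, 108.48780822753906), 83.84600830078125)
wrist 2684 ((578.0357666015625, -173.1387176513672), (52.987754821777344, 106.04020690917969), 83.81137084960938)
```

View pics/s6.png

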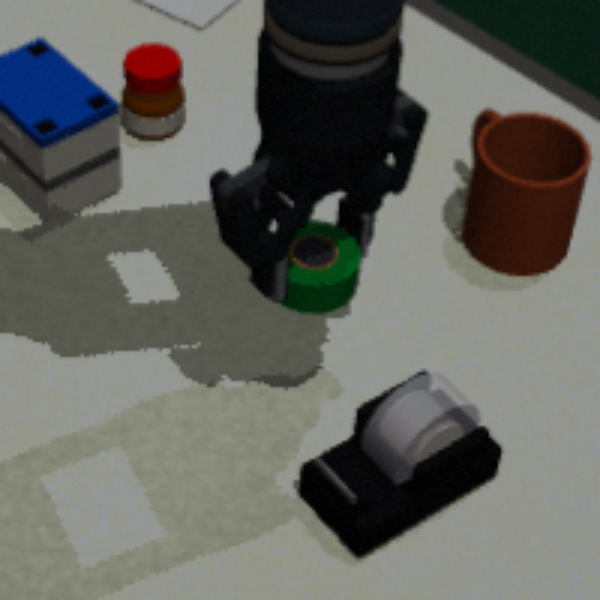

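The green roll is held level at (320,265), the dispenser is at (400,460), and the jar stands upright behind the stack. Lowering and releasing.

```bash
python3 -m creep '[{"hand":0.55,"linear":[0,0,4],"rotation":[0,0,0]},{"hand":0.55,"linear":[0,0,7.5],"rotation":[0,0,0]},{"hand":0.55,"linear":[0,0,9.4],"rotation":[0,0,0]},{"hand":0.55,"linear":[0,0,9.8],"rotation":[0,0,0]},{"hand":0.55,"linear":[0,0,9.8],"rotation":[0,0,0]}]'
python3 -m creep '[{"hand":0.7,"linear":[0,0,0],"rotation":[0,0,0]},{"hand":1,"linear":[0,0,0],"rotation":[0,0,0]},{"hand":1,"linear":[0,0,0],"rotation":[0,0,0]},{"hand":1,"linear":[0,0,0],"rotation":[0,0,0]},{"hand":1,"linear":[0,0,0],"rotation":[0,0,0]}]'
python3 -m creep '[{"hand":1,"linear":[0,0,-5],"rotation":[0,0,0]},{"hand":1,"linear":[0,0,-10],"rotation":[0,0,0]},{"hand":1,"linear":[0,0,-15],"rotation":[0,0,0]},{"hand":1,"linear":[0,0,-18],"rotation":[0,0,0]},{"hand":1,"linear":[0,0,-18],"rotation":[0,0,0]}]'
python3 - <<'E'
from h import *
p,d=grab('wrist'); f=load('wrist'); P=cloud(f); Z=P[...,2]
m=(abs(P[...,0]-.588)<.05)&(abs(P[...,1]+.074)<.05)&(Z>.018)&(Z<.032); print(m.sum(),cv2.minAreaRect(np.float32(P[m][:,:2]*1000)))
g=(p[...,1]>1.5*p[...,2])&(p[...,1]>1.5*p[...,0])&m; print(g.sum(),cv2.minAreaRect(np.float32(P[g][:,:2]*1000)))
cv2.imwrite('pics/w6.png',p); shift(.402,-.329,.15,-6); shift(.402,-.2,.15,-6);
E
```

```text
t: 21.88
eef_pos: [0.5887, -0.0733, -0.027]
orientation: [0.001, 0.743, 0.669, 0.0]
ft_force: [-0.2, -0.7, -1.1]
opening: 0.0537
grip_force: 32.2
t: 22.5
eef_pos: [0.5879, -0.0735, -0.0275]
orientation: [0.0, 0.743, 0.669, 0.0]
ft_force: [0.3, -0.3, -0.1]
opening: 0.0852
grip_force: 0.0
t: 23.12
eef_pos: [0.5898, -0.074, 0.1553]
orientation: [0.003, 0.743, 0.669, 0.002]
ft_force: [-1.3, -0.5, 0.2]
opening: 0.0851
grip_force: 0.0
4040 ((588.589111328125, -74.00499725341797), (55.32619094848633, 55.27338790893555), 71.15486145019531)
2647 ((588.16455078125, -73.43563842773438), (54.064083099365234, 53.981197357177734), 50.45802307128906)
shift cm [-27.35 -15.85   0.31] tool y dir deg -6.0 tool z [ 0.002 -0.001 -1.   ]
turn about tool z deg -0.0
shift cm [-14.52 -17.2    0.3 ] tool y dir deg -6.0 tool z [ 0.002 -0.001 -1.   ]
turn about tool z deg -0.0
```

```bash
python3 -m creep '[{"hand":1,"linear":[-5,-3,0],"rotation":[0,0,0]},{"hand":1,"linear":[-10,-6,0],"rotation":[0,0,0]},{"hand":1,"linear":[-15,-9,0],"rotation":[0,0,0]},{"hand":1,"linear":[-20,-11.8,0],"rotation":[0,0,0]},{"hand":1,"linear":[-24,-13.9,0],"rotation":[0,0,0]}]'
python3 -m creep '[{"hand":1,"linear":[-3.4,-1.9,0],"rotation":[0,0,0]},{"hand":1,"linear":[-3.4,-1.9,0],"rotation":[0,0,0]},{"hand":1,"linear":[-3.4,-1.9,0],"rotation":[0,0,0]}]'
python3 - <<'E'
from h import *
p,d=grab('wrist'); f=load('wrist'); P=cloud(f); Z=P[...,2]
m=(abs(P[...,0]-.402)<.05)&(abs(P[...,1]+.329)<.05)&(Z>.018)&(Z<.032); r=cv2.minAreaRect(np.float32(P[m][:,:2]*1000)); print(m.sum(),r)
c=np.array(r[0])/1000; shift(c[0],c[1],-.028,-6)
E
```

```text
t: 23.8
eef_pos: [0.422, -0.2982, 0.1504]
orientation: [-0.002, 0.744, 0.669, -0.0]
ft_force: [0.1, -1.1, -0.7]
opening: 0.0859
grip_force: 0.0
t: 24.18
eef_pos: [0.4014, -0.3282, 0.1511]
orientation: [-0.002, 0.743, 0.669, 0.0]
ft_force: [-0.5, 0.1, -0.5]
opening: 0.0856
grip_force: 0.0
4111 ((400.93499755859375, -328.5374755859375), (55.14347457885742, 55.32468795776367), 2.9148621559143066)
shift cm [-0.11 -0.05 17.94] tool y dir deg -6.0 tool z [-0.002  0.003 -1.   ]
turn about tool z deg 0.0
```

```bash
python3 -m creep '[{"hand":1,"linear":[-0.1,-0.05,5],"rotation":[0,0,0]},{"hand":1,"linear":[-0.1,-0.05,10],"rotation":[0,0,0]},{"hand":1,"linear":[-0.1,-0.05,14],"rotation":[0,0,0]},{"hand":1,"linear":[-0.1,-0.05,14],"rotation":[0,0,0]},{"hand":1,"linear":[-0.1,-0.05,14],"rotation":[0,0,0]}]'
python3 -c "
from h import *
shift(.401,-.3285,-.028,-6)"
```

```text
t: 24.85
eef_pos: [0.4024, -0.3302, 0.0133]
orientation: [0.001, 0.743, 0.67, -0.0]
ft_force: [0.4, -0.3, -0.7]
opening: 0.0851
grip_force: 0.0
shift cm [ 0.16 -0.16  4.13] tool y dir deg -5.9 tool z [ 0.001 -0.001 -1.   ]
turn about tool z deg 0.1
```

```bash
python3 -m creep '[{"hand":1,"linear":[0.15,-0.15,2],"rotation":[0,0,0]},{"hand":1,"linear":[0.15,-0.15,3.5],"rotation":[0,0,0]},{"hand":1,"linear":[0.15,-0.15,4.1],"rotation":[0,0,0]},{"hand":1,"linear":[0.15,-0.15,4.1],"rotation":[0,0,0]},{"hand":0.8,"linear":[0.15,-0.15,4.1],"rotation":[0,0,0]}]'
python3 -m creep '[{"hand":0.55,"linear":[0,0,0],"rotation":[0,0,0]},{"hand":0.55,"linear":[0,0,0],"rotation":[0,0,0]},{"hand":0.55,"linear":[0,0,0],"rotation":[0,0,0]},{"hand":0.55,"linear":[0,0,0],"rotation":[0,0,0]}]'
python3 -m creep '[{"hand":0.55,"linear":[0,0,-5],"rotation":[0,0,0]},{"hand":0.55,"linear":[0,0,-10],"rotation":[0,0,0]},{"hand":0.55,"linear":[0,0,-15],"rotation":[0,0,0]},{"hand":0.55,"linear":[0,0,-17],"rotation":[0,0,0]},{"hand":0.55,"linear":[0,0,-17],"rotation":[0,0,0]}]'
python3 -c "
from h import *
shift(.588,-.074,.145,-6)"
```

```text
t: 25.48
eef_pos: [0.4004, -0.3291, -0.028]
orientation: [0.0, 0.743, 0.669, -0.0]
ft_force: [0.3, -1.1, -0.1]
opening: 0.0697
grip_force: 0.0
t: 25.98
eef_pos: [0.4005, -0.3292, -0.0277]
orientation: [0.001, 0.743, 0.669, -0.0]
ft_force: [-0.2, 0.2, 5.1]
opening: 0.0538
grip_force: 31.3
t: 26.6
eef_pos: [0.4009, -0.3296, 0.1431]
orientation: [0.002, 0.743, 0.669, -0.0]
ft_force: [0.9, 0.5, -0.8]
opening: 0.0541
grip_force: 32.3
shift cm [27.37 15.94 -0.23] tool y dir deg -6.0 tool z [ 0.003 -0.003 -1.   ]
turn about tool z deg 0.0
```

```bash
python3 -m creep '[{"hand":0.55,"linear":[5,3,0],"rotation":[0,0,0]},{"hand":0.55,"linear":[10,6,0],"rotation":[0,0,0]},{"hand":0.55,"linear":[15,9,0],"rotation":[0,0,0]},{"hand":0.55,"linear":[20,11.8,0],"rotation":[0,0,0]},{"hand":0.55,"linear":[24,14,0],"rotation":[0,0,0]}]'
python3 -m creep '[{"hand":0.55,"linear":[3.3,1.9,0],"rotation":[0,0,0]},{"hand":0.55,"linear":[3.3,1.9,5],"rotation":[0,0,0]},{"hand":0.55,"linear":[3.3,1.9,10],"rotation":[0,0,0]},{"hand":0.55,"linear":[3.3,1.9,12],"rotation":[0,0,0]},{"hand":0.55,"linear":[3.3,1.9,12],"rotation":[0,0,0]}]'
python3 - <<'E'
from h import *
shift(.588,-.0745,-.0037,-6)
p,d=grab('side'); cv2.imwrite('pics/s7.png',cv2.resize(p[160:310,300:450],None,fx=4,fy=4))
E
```

```text
t: 27.22
eef_pos: [0.5643, -0.1023, 0.1393]
orientation: [-0.002, 0.743, 0.67, -0.001]
ft_force: [0.4, -1.8, -0.7]
opening: 0.0536
grip_force: 32.3
t: 27.85
eef_pos: [0.5838, -0.0729, 0.0178]
orientation: [-0.003, 0.743, 0.669, -0.002]
ft_force: [0.4, -0.9, -0.5]
opening: 0.0539
grip_force: 32.4
shift cm [-0.12  0.45  2.15] tool y dir deg -6.0 tool z [-0.008  0.002 -1.   ]
turn about tool z deg -0.0
```

View pics/s7.png

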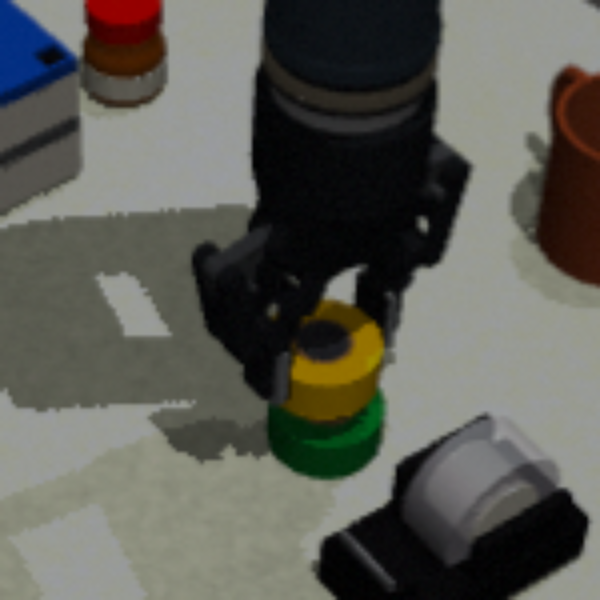

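The yellow roll is about 2 cm above the green, nearly in line ((328,360) against (326,430)). I'll apply the small correction while lowering.

```bash
python3 -m creep '[{"hand":0.55,"linear":[-0.1,0.4,0],"rotation":[0,0,0]},{"hand":0.55,"linear":[-0.1,0.4,0.5],"rotation":[0,0,0]},{"hand":0.55,"linear":[-0.1,0.4,1],"rotation":[0,0,0]},{"hand":0.55,"linear":[-0.1,0.4,1.2],"rotation":[0,0,0]},{"hand":0.55,"linear":[-0.1,0.4,1.2],"rotation":[0,0,0]}]'
python3 - <<'E'
from h import *
shift(.588,-.0745,-.0037,-6)
p,d=grab('side');f=load('side');P=cloud(f);Z=P[...,2].copy()
g=(p[...,1]>1.5*p[...,2])&(p[...,1]>1.5*p[...,0])&(Z<.03); y=(p[...,2]>2*p[...,0])&(p[...,1]>1.5*p[...,0])&(Z>.028)&(abs(P[...,1]+.074)<.06)&(abs(P[...,0]-.588)<.06)
for k,m in(('g',g),('y',y)):
    v,u=np.nonzero(m); print(k,m.sum(),u.min(),u.max(),P[m].mean(0).round(4))
E
```

```text
t: 28.52
eef_pos: [0.5905, -0.0752, 0.0094]
orientation: [-0.0, 0.743, 0.669, -0.0]
ft_force: [-1.1, 0.3, -0.2]
opening: 0.0541
grip_force: 32.4
shift cm [ 0.04 -0.25  1.31] tool y dir deg -6.0 tool z [-0.  0. -1.]
turn about tool z deg -0.0
g 3242 122 639 [ 1.5763  0.3134 -0.2272]
y 483 369 398 [ 0.5865 -0.0895  0.0583]
```

```bash
python3 -m creep '[{"hand":0.55,"linear":[0.05,-0.25,0.3],"rotation":[0,0,0]},{"hand":0.55,"linear":[0.05,-0.25,0.8],"rotation":[0,0,0]},{"hand":0.55,"linear":[0.05,-0.25,1.2],"rotation":[0,0,0]},{"hand":0.55,"linear":[0.05,-0.25,1.2],"rotation":[0,0,0]},{"hand":0.55,"linear":[0.05,-0.25,1.2],"rotation":[0,0,0]}]'
python3 -c "
from h import *
shift(.588,-.0745,-.0037,-6)"
```

```text
t: 29.2
eef_pos: [0.5883, -0.0745, -0.0026]
orientation: [0.0, 0.743, 0.669, 0.0]
ft_force: [-0.0, -0.4, -0.4]
opening: 0.0538
grip_force: 32.4
shift cm [ 0.   -0.03  0.11] tool y dir deg -6.0 tool z [ 0. -0. -1.]
turn about tool z deg -0.0
```

```bash
python3 -m creep '[{"hand":0.55,"linear":[0,0,0.1],"rotation":[0,0,0]},{"hand":0.55,"linear":[0,0,0.1],"rotation":[0,0,0]},{"hand":0.8,"linear":[0,0,0.1],"rotation":[0,0,0]},{"hand":1,"linear":[0,0,0.1],"rotation":[0,0,0]},{"hand":1,"linear":[0,0,0.1],"rotation":[0,0,0]}]'
python3 -m creep '[{"hand":1,"linear":[0,0,0],"rotation":[0,0,0]},{"hand":1,"linear":[0,0,0],"rotation":[0,0,0]},{"hand":1,"linear":[0,0,-5],"rotation":[0,0,0]},{"hand":1,"linear":[0,0,-10],"rotation":[0,0,0]},{"hand":1,"linear":[0,0,-15],"rotation":[0,0,0]}]'
python3 -m creep '[{"hand":1,"linear":[0,-4,-3],"rotation":[0,0,0]},{"hand":1,"linear":[0,-8,-4],"rotation":[0,0,0]},{"hand":1,"linear":[0,-8,-4],"rotation":[0,0,0]},{"hand":1,"linear":[0,-8,-4],"rotation":[0,0,0]}]'
python3 - <<'E'
from h import *
p,d=grab('side'); cv2.imwrite('pics/s8.png',p)
def box(P,c,a,b,r=.05):
    m=(abs(P[...,0]-c[0])<r)&(abs(P[...,1]-c[1])<r)&(P[...,2]>a)&(P[...,2]<b); return m
P=cloud(load('side'))
m=box(P,(.588,-.074),.044,.056); print('yellow side',cv2.minAreaRect(np.float32(P[m][:,:2]*1000)),np.median(P[m][:,2]))
m=box(P,(.686,.191),.055,.066); print('jar side',cv2.minAreaRect(np.float32(P[m][:,:2]*1000)))
g=(p[...,1]>1.5*p[...,2])&(p[...,1]>1.5*p[...,0])&box(P,(.588,-.074),.003,.022); y=(p[...,2]>2*p[...,0])&(p[...,1]>1.5*p[...,0])&box(P,(.588,-.074),.027,.046)
for m in(g,y):  # circle fit to the visible side walls
    A=P[m][:,:2]; s=np.linalg.lstsq(np.c_[2*A,np.ones(len(A))],(A**2).sum(1),rcond=None)[0]; print('wall fit',len(A),s[:2].round(4),'r',np.sqrt(s[2]+s[0]**2+s[1]**2).round(4))
E
```

```text
t: 29.82
eef_pos: [0.5884, -0.0746, -0.0034]
orientation: [0.0, 0.743, 0.669, 0.0]
ft_force: [-0.0, 0.0, 0.0]
opening: 0.0857
grip_force: 0.0
t: 30.45
eef_pos: [0.588, -0.0745, 0.1478]
orientation: [-0.0, 0.743, 0.669, -0.0]
ft_force: [1.4, -0.9, 0.1]
opening: 0.0853
grip_force: 0.0
t: 30.95
eef_pos: [0.5095, -0.0664, 0.1868]
orientation: [0.001, 0.743, 0.669, 0.0]
ft_force: [0.4, -0.3, 0.2]
opening: 0.0855
grip_force: 0.0
yellow side ((588.178955078125, -76.36302185058594), (56.29053497314453, 52.688541412353516), 45.089561462402344) 0.04790777031742954
jar side ((676.7257690429688, 174.3119354248047), (8.373303413391113, 8.298249244689941), 16.490514755249023)
wall fit 169 [ 0.5886 -0.0764] r 0.0271
wall fit 222 [ 0.5863 -0.0777] r 0.0252
```

View pics/s8.png

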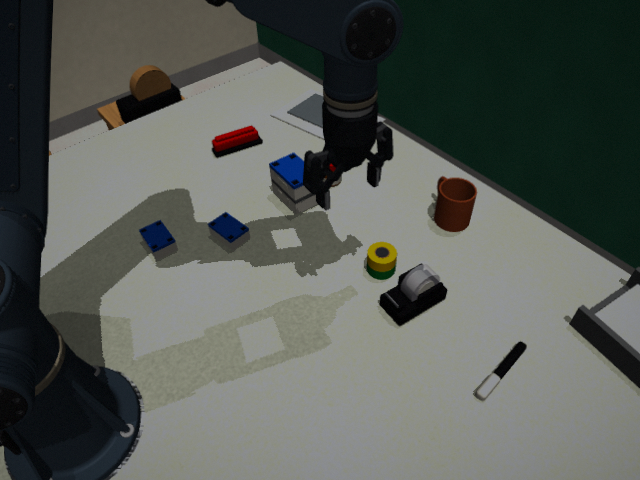

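The side view shows the yellow roll on the green at (381,260) left of the dispenser, and the blue-on-grey stack at (292,180). The jar is partly behind the gripper there, but it was measured at 99 mm behind and centred, and nothing has touched it since. The mug, stapler and marker are where they were, and the gripper is clear of everything.

```bash
python3 -c "
from h import *
print(manip.hand_in())"
```

```text
the job is handed in; nothing more can be done
None
```

The job is handed in at about 31 s of the 99 s: by my last measurements the blue box is seated on the grey one, the jar stands about 99 mm behind it, and the yellow roll sits on the green one left of the dispenser, all released; the hand-in gave no verdict.

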